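# Take the blue scraps pail off its hook

## Robot

A 6-joint arm with a two-finger parallel gripper is mounted at the origin on a cart in front of the work surface, level with it; the furniture and walls round the work are solid. World frame = base frame: x ahead of the robot, y to its left, z up, the work surface at z = 0. Lengths are in m, angles in rad, forces in N, time in s.
With the tool pointing down it reaches from about 0.325 to 1 m from the base axis. Payload 5.1 kg.
Tool frame: the origin (TCP) lies between the finger pads; the fingertips stand 8 mm ahead of it and the grasp point (between the pads) lies 11 mm behind it; z points along the fingers, y is the line along which they close (so a half turn about z gives the same grasp; the last joint's range is limited). The gripper opens to 85 mm and grips with 20 to 120 N. Pads are 22 mm wide; open, the fingers measure 114 mm over their backs; the gripper's body (76 mm by 85 mm) begins 54 mm behind the grasp point. The pads swing forward as they close: fully open they stand 13 mm farther back than shut.
Start: joints at [-1.256, 0.124, 1.65, -0, 1.367, -0.083], TCP at [0.252, -0.599, 0.239] pointing down, gripper open.
Joint ranges: [-2.61, 2.61], [-1.02, 2.33], [0.03, 2.71], [-1.35, 4.49], [0.32, 2.68], [-2.91, 2.91]. Speed limits (rad/s): [2.57, 2.57, 3.14, 3.14, 3.14, 3.14].

## Interface

Orientations are given as [roll, pitch, yaw] about the fixed x, y, z axes, in that order (R = Rz(yaw) Ry(pitch) Rx(roll)).
In Python, from plant import telemetry, vision, job gives the robot as it stands.
- The arm moves only by the tool jog_arm, never from a script. Its arguments are lists of equal length, an entry for each row: "offset": the shift along the tool's x, y, z in mm, a list of three; "angular": the turn, a rotation vector about the tool's x, y, z in rad, a list of three; "claw": the finger opening in mm, from 0 to 85.4. A call has 1 to 10 rows; each row shifts and turns the commanded pose from where the row before left it, along the tool's axes as they then stand; what a row does not reach is not made up. A row lasts 1/10 s, in which the tool goes at most 50 mm and 8.59 degrees, less where a joint would pass 70% of its speed; a pose out of reach is approached as far as the arm can. A call is refused whole if a number of a shift passes 50 or a number of a turn 0.15, either way. A call with a gripper value outside its range is refused whole. The fingers move at their own pace and stop on an object; "newtons" is the grip in N (left out, the last holds). Time passes only in rows, so rows that do not move let the fingers close. It gives the time, the measured TCP pose, the force, the opening and the grip force at its end, in the units of the state.
- telemetry.read_state(): the state, without advancing time (a new reading comes with each control period).
- vision.snapshot(name): name is "scene" or "top" or "wrist"; returns (picture, depth): 384x512x3 uint8, red, green, blue; 384x512 float32, m along the optical axis (not along the pixel's ray), 0 where there is no reading.
- vision.calibration(name): a dict with "fov_y" (degrees; the focal length in pixels is half the picture's height over the tangent of half this angle, whatever the lens; pixels are square), "cx", "cy" (the principal point, pixels), "extrinsics" (4x4, takes a point from camera to world coordinates). Camera axes: x right, y up, looking along -z (the intrinsics and any distortion apply to the point x, -y, -z); pixel columns grow to the right and rows downward; lengths in m; the calibration is good to about 2 mm. The wrist camera is an equidistant fisheye: a pixel r from the principal point sees the ray r / f radians off the axis. A picture is of the moment at which its call begins: read the wrist's pose just before it. calibration takes no time and is no camera call; for the wrist camera it gives the pose at the moment of the call.
- job.close_job(): hands the job in; it is judged then, once.
The state is a dict: "time_s": time; "joints": joint angles; "qd": joint speeds; "joint_torque": joint torques, N m; "eef_pos": TCP position; "ee_rot": TCP orientation; "contact_force": force on the tool from outside, world axes, zero at the start; "wrist_torque": the same for the moment, N m; "opening": finger opening in m; "grasp_force": force on a finger pad.
Only numpy, scipy, OpenCV 4.12 (cv2) and the standard library are available. Lean on these libraries where they do the work, as an engineer would, in place of code of your own. Each camera call takes 0.05 s, during which the arm holds its last target. There are 200 camera calls.

## Task

Take the blue pail down from its hook: lift it past the upturned tip, then draw it off. Lower it, do not drop it, until it stands upright in the middle of the round cork trivet, then let go. Leave the white pail hanging undisturbed, and do not wrench at the hook stand.

Things in the scene. Friction and masses are not known exactly. Their poses are not given: they have to be found in the camera images.
- blue_pail_grip (a point): Centre of the wooden tab on top of the blue pail (loose, 0.15-0.31 kg). Tab: 14 mm thick (x), 26 wide (y), 50 tall (z); grip it from above, fingers closing along its y. The pail's foot is 177 mm below; pail 85 mm across, 60 high. An 8 mm wire arch in the y-z plane rises from its rim, 85 mm clear; the arch's top (underside 32 mm below this point) hangs on the hook. z up; x, y as the stand's, within 5 degrees.
- blue_stand: Fixed hook stand of the blue pail; origin on the worktop, z up. The hook runs along its -x, to the robot (yaw within 15 degrees): seat at x -60, z 165 mm; upturned tip at x -78, up to z 201; wire 7 mm. Post (x +30) and arm end at z 180. Base 150 x 90 x 12. The arch clears the tip when the pail is raised 40 mm; over 75 its rim hits the arm. It is clear of the tip after 75 mm along -x.
- white_pail_grip (a point): The same point on the white pail, a bystander of the same shape hanging on a second stand of the same kind, left or right of the blue one. Leave it alone.
- trivet: Round cork trivet, fixed, 150 mm across and 10 mm thick, between the two stands. Origin at the centre of its underside, on the worktop; z up. Wall cabinets overhang the rear half of the worktop (beyond x = 0.57 m) from 0.55 m up: keep the wrist in front of them.
Things that resemble listed ones, but are neither listed nor needed, are in the scene too. What is shaped like the blue_stand but yellow is not meant.

How it is judged:
On the way, in this order (a step that is already met when the one before it is completed fails the run):
1. the blue pail's arch is raised past the hook's tip (z of blue_pail_grip in the frame of blue_stand above 0.23 m), for 0.05 s.
2. the blue pail is drawn off the hook, its grip more than 60 mm from the hook's seat ((x of blue_pail_grip in the frame of blue_stand below -0.12 m or y of blue_pail_grip in the frame of blue_stand below -0.06 m or y of blue_pail_grip in the frame of blue_stand above 0.06 m)), for 0.05 s.
3. the blue pail is lowered onto the trivet while still held (not dropped) (horizontal distance between blue_pail_grip and trivet below 0.03 m and height (world z) of blue_pail_grip below 0.199 m and contact force between the fingers and anything else above 1 N), for 0.05 s.
At the end, for the whole second after the job is handed in: The blue pail stands upright (within 7 degrees) on the cork trivet, its axis within 30 mm of the trivet's centre, released and at rest (horizontal distance between blue_pail_grip and trivet below 0.03 m and angle between blue_pail_grip's own z axis and vertical below 0.12 rad and height (world z) of blue_pail_grip between 0.179 and 0.195 m); the robot touches nothing.
It fails at once if the white pail is disturbed (its grip moved more than 25 mm) (distance of white_pail_grip from where it was at the start of the episode above 0.025 m).
It fails at once if the blue pail's hook stand is wrenched (more than 30 N on it) (contact force between blue_stand and anything else above 30 N).
It fails at once if the blue pail is tipped more than 45 degrees (angle between blue_pail_grip's own z axis and vertical above 0.785 rad).
It also fails if it takes over 40 s, if anything falls off the work surface, if the arm or the gripper's body presses on something with over 40 N, if the wrist force passes 120 N, or if a joint passes its speed limit or range.

## Working session

There is one attempt and no reset: what is moved stays moved. The work goes in short steps, Python scripts to look and compute and a tool call to move; the robot and the scene stay as the last step left them, time stands still between calls to the robot, and variables do not carry over. Pictures are saved under pics/ and viewed, at most 10 in all, crops included, and the job is handed in when it is done.

Besides the shell and the picture viewer there is one more tool, called after ">>>" by a JSON object that holds its "api" and its "payload", one argument or row to a line. jog_arm: Moves the arm, as the interface text tells. Its arguments: {"type":"object","properties":{"offset":{"type":"array"},"angular":{"type":"array"},"claw":{"type":"array"},"newtons":{"type":"number"}},"required":["offset","angular","claw"]}

```bash
mkdir -p pics; ls; cat > h.py <<'E'
import numpy as np, cv2
from plant import telemetry, vision, job
def snap(n):
    c=vision.calibration(n); p,d=vision.snapshot(n); np.savez(f'{n}.npz',p=p,d=d,E=np.array(c['extrinsics']),f=192/np.tan(np.radians(c['fov_y']/2)),cx=c['cx'],cy=c['cy']); return p,d
def ray(n,u,v):
    z=np.load(f'{n}.npz'); x=(u-z['cx'])/z['f'];y=(v-z['cy'])/z['f']
    if n=='wrist':
        r=np.hypot(x,y); s=np.tan(r)/r if r>0 else 1; x*=s;y*=s
    E=z['E']; return E[:3,3],E[:3,:3]@np.array([x,-y,-1.])
def pt(n,u,v,d=None):
    o,r=ray(n,u,v); 
    if d is None: d=np.load(f'{n}.npz')['d'][int(v),int(u)]
    return o+r*d
def tri(*obs):
    A=0;b=0
    for n,u,v in obs:
        o,r=ray(n,u,v); r=r/np.linalg.norm(r);P=np.eye(3)-np.outer(r,r);A=A+P;b=b+P@o
    return np.linalg.solve(A,b)
E
python3 - <<'E'
from h import *
for n in ('scene','top'):
    p,d=snap(n); cv2.imwrite(f'pics/{n}.png',cv2.resize(p[:,:,::-1],(800,600)))
    z=np.load(n+'.npz'); print(n,z['E'].round(3).tolist(),z['f'],(d>0).mean())
print(telemetry.read_state())
E
```

```text
pics
scene [[-0.485, 0.397, -0.779, -0.833], [-0.874, -0.242, 0.421, 0.795], [-0.022, 0.885, 0.465, 0.938], [0.0, 0.0, 0.0, 1.0]] 464.2257617035647 0.9958852132161459
top [[0.014, 0.997, -0.078, 0.378], [-1.0, 0.013, -0.012, 0.065], [-0.011, 0.078, 0.997, 1.331], [0.0, 0.0, 0.0, 1.0]] 410.7613604384375 0.9956258138020834
{'time_s': 0.1, 'joints': array([-1.25558379e+00,  1.24429491e-01,  1.65154338e+00, -2.25379367e-05,
        1.36749651e+00, -8.25819533e-02]), 'qd': array([-4.29797446e-04, -1.95899348e-03, -1.82380511e-03, -7.65228767e-05,
       -1.92542255e-03,  1.62789930e-03]), 'joint_torque': array([ 5.27515349e-04, -4.24928892e+01, -3.66654074e+01, -8.70450140e-05,
        3.93032591e-03, -2.28081609e-05]), 'eef_pos': array([ 0.25161193, -0.59874174,  0.23817914]), 'ee_rot': array([-3.13972050e+00, -1.32818173e-04,  3.97798938e-01]), 'contact_force': array([ 0.63170056, -0.69418262,  0.46945918]), 'wrist_torque': array([0.00898239, 0.0366902 , 0.03004398]), 'grasp_force': 0.0, 'opening': 0.08505150063218153}
```

View pics/scene.png

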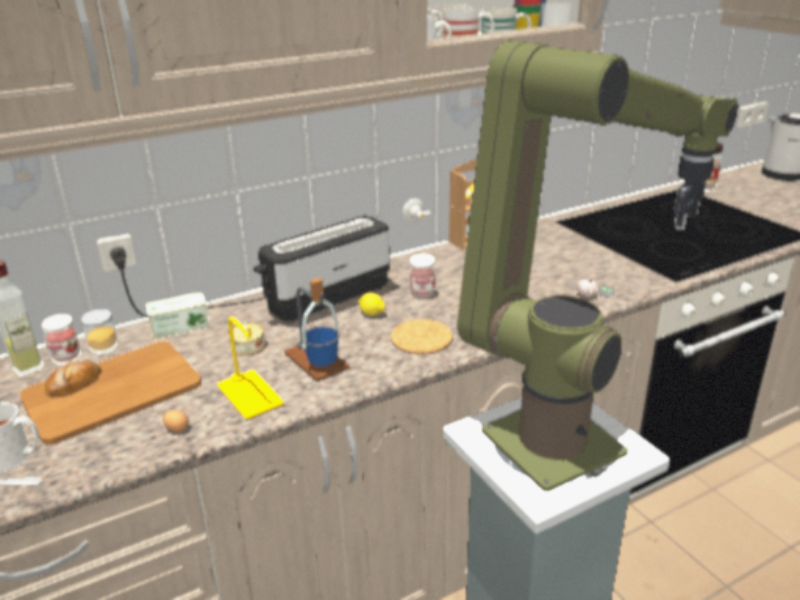

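View pics/top.png

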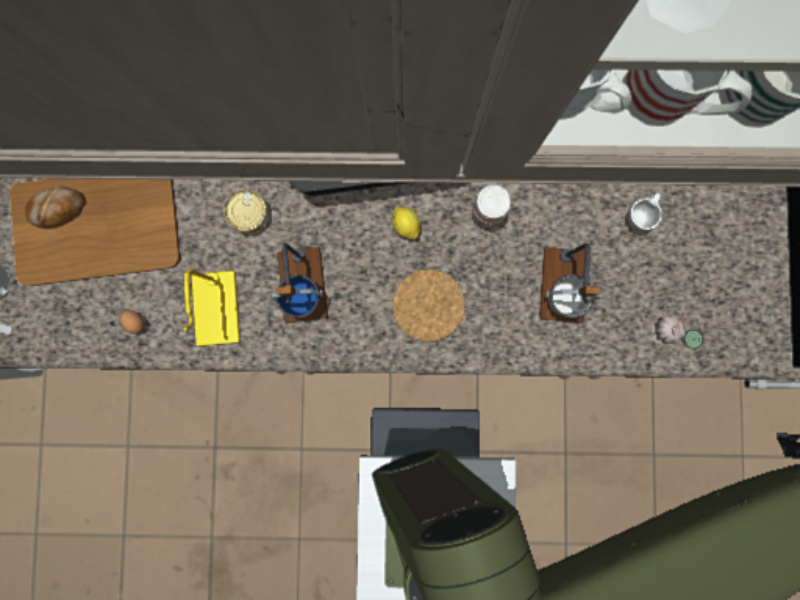

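The scene view shows the blue pail's tab near (317,290). The top view shows the blue tab near (286,291), the trivet at (429,304) and the white tab near (592,291), all in 800x600 pixels. I'll enlarge these.

```bash
python3 - <<'E'
from h import *
s=np.load('scene.npz')['p'];t=np.load('top.npz')['p']
a=cv2.resize(s[170:250,175:255],(560,560),interpolation=cv2.INTER_CUBIC) # x7
b=cv2.resize(t[150:215,165:230],(0,0),fx=6,fy=6,interpolation=cv2.INTER_CUBIC)
c=a[:, :400]
o=np.zeros((560,800,3),np.uint8);o[:,:400]=c;o[:390,405:795]=b
cv2.imwrite('pics/crop1.png',o[:,:,::-1])
# trivet by colour + depth
z=np.load('top.npz');p=z['p'];d=z['d']
P=np.array([[pt('top',u,v) for u in range(245,305)] for v in range(165,225)])
hsv=cv2.cvtColor(p[165:225,245:305],cv2.COLOR_RGB2HSV)
m=((hsv[...,0]>8)&(hsv[...,0]<25)&(hsv[...,1]>110)).astype(np.uint8)
n,l,st,ce=cv2.connectedComponentsWithStats(m);k=1+st[1:,4].argmax();print(st[k],ce[k]+[245,165])
print('trivet',pt('top',*(ce[k]+[245,165])))
u,v=ce[k]+[245,165]
print('blue tab depth',pt('top',286*.64,291*.64),'white',pt('top',592*.64,291*.64))
E
```

```text
[   7    8   45   45 1618] [273.92707046 194.98702101]
trivet [0.46040986 0.02167753 0.01025485]
blue tab depth [0.46758528 0.27511773 0.22369571] white [ 0.47445474 -0.25366732  0.22400846]
```

View pics/crop1.png

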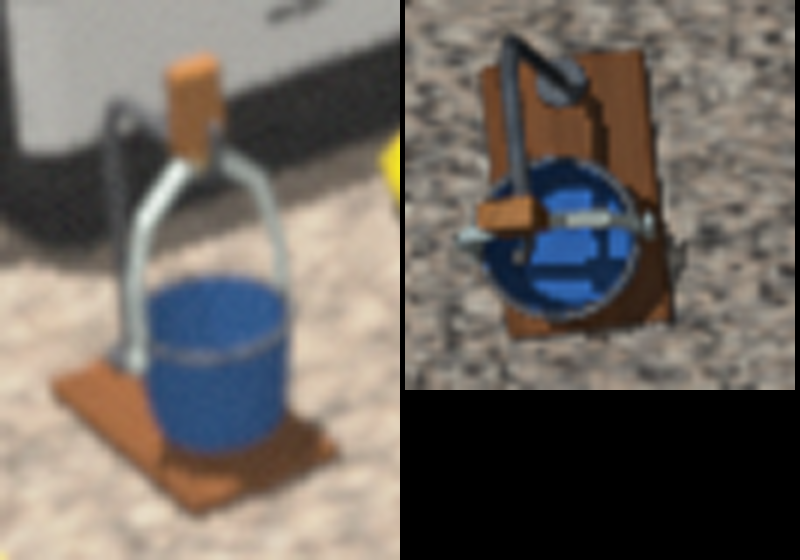

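The left crop shows the tab's top face centre at about (194,64) and the tab centre at about (194,112). The right crop shows the tab's top face centre at about (507,212). The base corners are at about (482,65), (640,50), (672,322) and (510,338), and the hook tip is near (520,255).

```bash
python3 - <<'E'
from h import *
T=lambda u,v:((u-405)/6+165-.4,v/6+150-.4)
S=lambda u,v:(u/7+175-.4,v/7+170-.4)
print('tri tabtop',tri(('top',*T(507,212)),('scene',*S(194,64))))
def pl(n,u,v,z):
    o,r=ray(n,u,v);return o+r*(z-o[2])/r[2]
C=np.array([pl('top',*T(*q),.012) for q in((482,65),(640,50),(672,322),(510,338))])
print(C.round(3));c=C.mean(0);print('base',c,[np.linalg.norm(C[i]-C[(i+1)%4]) for i in range(4)])
a=C[0]+C[1]-C[2]-C[3];print('yaw',np.arctan2(a[1],a[0]))
d=np.load('top.npz')
P=np.array([pt('top',u,v) for u in range(170,215) for v in range(170,200)])
k=(P[:,2]>.205)&(P[:,2]<.26);print(k.sum(),P[k].mean(0),P[k].min(0),P[k].max(0))
P=np.array([pt('top',u,v) for u in range(350,400) for v in range(165,205)])
k=(P[:,2]>.205)&(P[:,2]<.26);print('white',P[k].mean(0))
E
```

```text
tri tabtop [0.47093123 0.27870568 0.22751907]
[[0.568 0.336 0.012]
 [0.578 0.25  0.012]
 [0.431 0.23  0.012]
 [0.421 0.316 0.012]]
base [0.49952443 0.2831084  0.012     ] [np.float64(0.08584108932569483), np.float64(0.14823842446796068), np.float64(0.08727037524357455), np.float64(0.1485625807443718)]
yaw 0.1350075922209666
56 [0.46950654 0.27908296 0.22300002] [0.46252332 0.2672961  0.2065574 ] [0.47763917 0.29205218 0.22894436]
white [ 0.47624816 -0.25169607  0.2229446 ]
```

>>> {"api": "jog_arm", "payload": {
  "offset": [
    [0,0,-40],
    [0,0,-40],
    [0,0,-40],
    [18,-44,0],
    [18,-44,0],
    [18,-44,0],
    [18,-44,0],
    [18,-44,0],
    [18,-44,0],
    [18,-44,0]
  ],
  "angular": [
    [0,0,0.088],
    [0,0,0.088],
    [0,0,0.087],
    [0,0,0],
    [0,0,0],
    [0,0,0],
    [0,0,0],
    [0,0,0],
    [0,0,0],
    [0,0,0]
  ],
  "claw": [85,85,85,85,85,85,85,85,85,85],
  "newtons": 40
}}

```text
time_s: 1.1
eef_pos: [0.3351, -0.2752, 0.3588]
ee_rot: [-3.141, 0.0, 0.134]
contact_force: [-0.0, 0.4, 0.3]
opening: 0.0852
grasp_force: 0.0
```

>>> {"api": "jog_arm", "payload": {
  "offset": [
    [18,-44,0],
    [18,-44,0],
    [18,-44,0],
    [18,-44,0],
    [18,-44,0],
    [18,-44,0],
    [18,-44,0],
    [18,-44,0],
    [0,0,0],
    [0,0,0]
  ],
  "angular": [
    [0,0,0],
    [0,0,0],
    [0,0,0],
    [0,0,0],
    [0,0,0],
    [0,0,0],
    [0,0,0],
    [0,0,0],
    [0,0,0],
    [0,0,0]
  ],
  "claw": [85,85,85,85,85,85,85,85,85,85]
}}

```text
time_s: 2.1
eef_pos: [0.4303, 0.092, 0.3586]
ee_rot: [3.141, 0.002, 0.138]
contact_force: [0.6, 0.0, -0.5]
opening: 0.0849
grasp_force: 0.0
```

>>> {"api": "jog_arm", "payload": {
  "offset": [
    [16,-45,0],
    [16,-45,0],
    [0,0,0],
    [0,0,0]
  ],
  "angular": [
    [0,0,0],
    [0,0,0],
    [0,0,0],
    [0,0,0]
  ],
  "claw": [85,85,85,85]
}}

```text
time_s: 2.5
eef_pos: [0.4503, 0.1838, 0.3589]
ee_rot: [3.141, 0.001, 0.134]
contact_force: [0.6, 0.1, -0.6]
opening: 0.0852
grasp_force: 0.0
```

```bash
python3 - <<'E'
from h import *
p,d=snap('wrist'); cv2.imwrite('pics/w1.png',cv2.resize(p[:,:,::-1],(800,600)))
import shutil; shutil.copy('wrist.npz','w1.npz')
z=np.load('wrist.npz');print(z['E'].round(3).tolist(),z['f'],z['cx'],z['cy'])
E
```

```text
[[0.134, 0.936, 0.326, 0.535], [-0.991, 0.126, 0.046, 0.196], [0.002, -0.329, 0.944, 0.493], [0.0, 0.0, 0.0, 1.0]] 297.3186396354542 256.05790667370815 193.08388133052256
```

>>> {"api": "jog_arm", "payload": {
  "offset": [
    [16,-45,0],
    [16,-45,0],
    [0,0,0],
    [0,0,0]
  ],
  "angular": [
    [0,0,0],
    [0,0,0],
    [0,0,0],
    [0,0,0]
  ],
  "claw": [85,85,85,85]
}}

```text
time_s: 2.95
eef_pos: [0.4702, 0.2768, 0.3591]
ee_rot: [3.141, 0.001, 0.134]
contact_force: [0.4, -0.2, 0.3]
opening: 0.0848
grasp_force: 0.0
```

```bash
python3 - <<'E'
from h import *
p,d=snap('wrist'); import shutil; shutil.copy('wrist.npz','w2.npz')
q=np.load('w1.npz')['p']
o=np.vstack([q,p])[:,:,::-1]
cv2.imwrite('pics/w12.png',cv2.resize(np.hstack([q,p])[:,:,::-1],(800,300)))
cv2.imwrite('pics/w2.png',cv2.resize(p[:,:,::-1],(800,600)))
print(telemetry.read_state()['eef_pos'],telemetry.read_state()['ee_rot'])
E
```

```text
[0.47015707 0.276415   0.35933897] [3.14094828e+00 1.06872336e-04 1.32839069e-01]
```

View pics/w2.png

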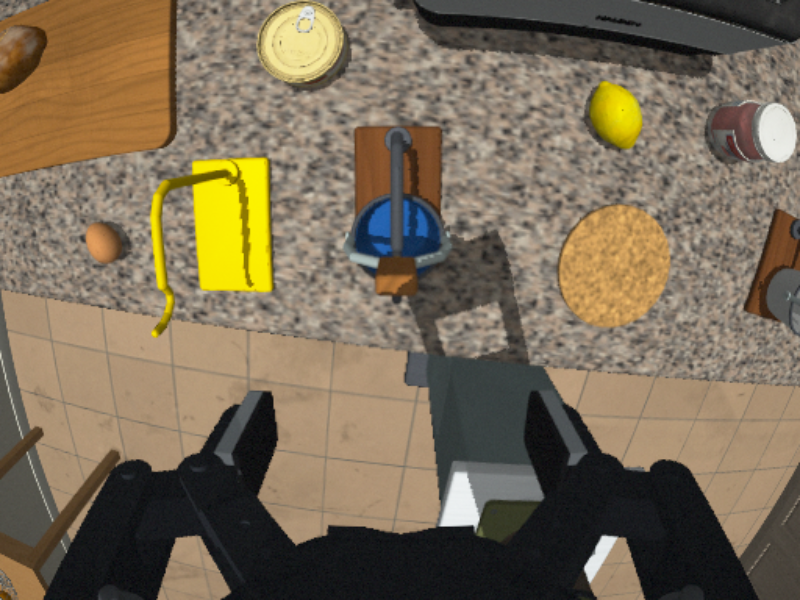

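View pics/w1.png

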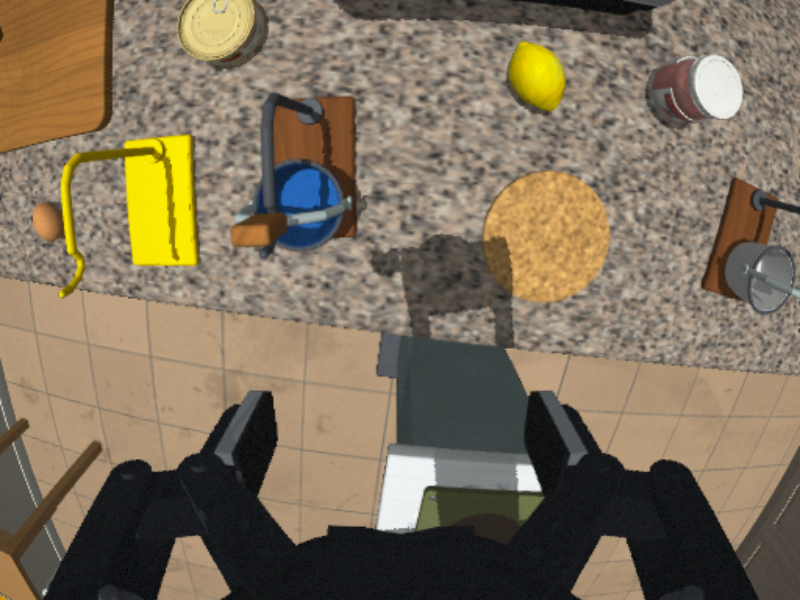

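w2 shows the blue tab at about (396,275), with its top face around y 258-275, squarely in line with the tool, and the trivet at (614,266). w1 shows the tab at about (257,230) and the trivet at (547,236). I'll enlarge both.

```bash
python3 - <<'E'
from h import *
a=np.load('w1.npz')['p'][125:165,135:185];b=np.load('w2.npz')['p'][155:195,230:280]
r=lambda x:cv2.resize(x,(400,320),interpolation=cv2.INTER_CUBIC)
cv2.imwrite('pics/c2.png',np.hstack([r(a),r(b)])[:,:,::-1])
E
```

```text
(no output)
```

View pics/c2.png

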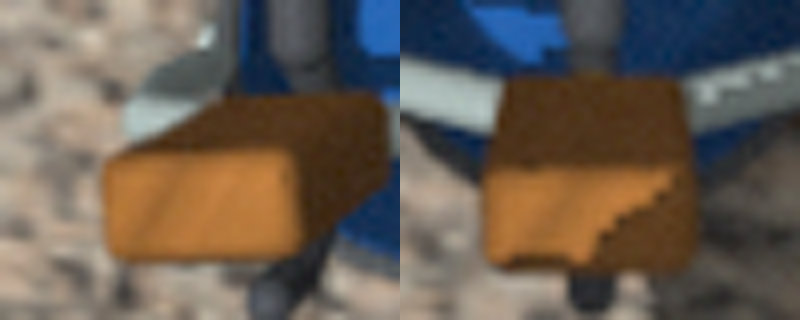

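The top face centre is at about (202,206) in the left crop and (590,219) in the right one. The dark upper face is the tab's back.

```bash
python3 - <<'E'
from h import *
a=('w1',202/8+135-.44,206/8+125-.44); b=('w2',190/8+230-.44,219/8+155-.44)
import h
def ray(n,u,v):
    z=np.load(f'{n}.npz'); x=(u-z['cx'])/z['f'];y=(v-z['cy'])/z['f'];r=np.hypot(x,y);s=np.tan(r)/r
    E=z['E'];return E[:3,3],E[:3,:3]@np.array([x*s,-y*s,-1])
h.ray=ray
t=tri(a,b);print('tab top',t)
ang=.133
for n,u,v in(a,b):
    o,r=ray(n,u,v);print(o+r*(.225-o[2])/r[2], pt(n,u,v))
for n,u,v in(('w1',547*.64,236*.64),('w2',614*.64,266*.64)):
    o,r=ray(n,u,v);print('trivet',o+r*(.01-o[2])/r[2],pt(n,u,v))
# tab front top edge direction in w2
f=lambda u,v:(u/8+230-.44,v/8+155-.44)
e=[]
for q in((84,168),(297,168)):
    o,r=ray('w2',*f(*q));e.append(o+r*(.225-o[2])/r[2])
g=e[0]-e[1];print('tab yaw',np.arctan2(-g[0],g[1]),np.linalg.norm(g))
E
```

```text
tab top [0.47198953 0.27970041 0.2223437 ]
[0.47258478 0.27888295 0.225     ] [0.47294558 0.27840062 0.22655613]
[0.47281977 0.2797842  0.225     ] [0.47349783 0.27985768 0.22722587]
trivet [0.46489922 0.02339049 0.01      ] [0.46486217 0.02329922 0.00974386]
trivet [0.46433734 0.02577592 0.01      ] [0.46445181 0.02610906 0.01061294]
tab yaw 0.13311714885895032 0.02500767788880493
```

>>> {"api": "jog_arm", "payload": {
  "offset": [
    [2,-3,30],
    [0,0,30],
    [0,0,30],
    [0,0,25],
    [0,0,20],
    [0,0,15],
    [0,0,15],
    [0,0,0],
    [0,0,0],
    [0,0,0]
  ],
  "angular": [
    [0,0,0],
    [0,0,0],
    [0,0,0],
    [0,0,0],
    [0,0,0],
    [0,0,0],
    [0,0,0],
    [0,0,0],
    [0,0,0],
    [0,0,0]
  ],
  "claw": [85,85,85,85,85,85,85,85,60,45]
}}

```text
time_s: 4.0
eef_pos: [0.4722, 0.2815, 0.1958]
ee_rot: [-3.141, -0.002, 0.135]
contact_force: [1.0, 0.3, 0.5]
opening: 0.0586
grasp_force: 0.0
```

>>> {"api": "jog_arm", "payload": {
  "offset": [
    [0,0,0],
    [0,0,0],
    [0,0,0],
    [0,0,0],
    [0,0,0],
    [0,0,0],
    [0,0,0],
    [0,0,0]
  ],
  "angular": [
    [0,0,0],
    [0,0,0],
    [0,0,0],
    [0,0,0],
    [0,0,0],
    [0,0,0],
    [0,0,0],
    [0,0,0]
  ],
  "claw": [38,32,28,24,18,10,10,10],
  "newtons": 40
}}

```text
time_s: 4.8
eef_pos: [0.4718, 0.2812, 0.1949]
ee_rot: [3.141, -0.001, 0.135]
contact_force: [0.9, -2.2, 4.1]
opening: 0.0259
grasp_force: 39.9
```

Gripped at 26 mm, so I'll lift gently.

>>> {"api": "jog_arm", "payload": {
  "offset": [
    [0,0,-5],
    [0,0,-8],
    [0,0,-8],
    [0,0,-8],
    [0,0,-8],
    [0,0,-8],
    [0,0,-7],
    [0,0,-4],
    [0,0,0],
    [0,0,0]
  ],
  "angular": [
    [0,0,0],
    [0,0,0],
    [0,0,0],
    [0,0,0],
    [0,0,0],
    [0,0,0],
    [0,0,0],
    [0,0,0],
    [0,0,0],
    [0,0,0]
  ],
  "claw": [10,10,10,10,10,10,10,10,10,10]
}}

```text
time_s: 5.8
eef_pos: [0.4713, 0.2812, 0.2501]
ee_rot: [3.141, 0.0, 0.135]
contact_force: [-0.1, -0.0, -3.3]
opening: 0.0258
grasp_force: 39.3
```

>>> {"api": "jog_arm", "payload": {
  "offset": [
    [-5,0,0],
    [-12,0,0],
    [-15,0,0],
    [-15,0,0],
    [-15,0,0],
    [-15,0,0],
    [-13,0,0],
    [-10,0,0],
    [-5,0,0],
    [0,0,0]
  ],
  "angular": [
    [0,0,0],
    [0,0,0],
    [0,0,0],
    [0,0,0],
    [0,0,0],
    [0,0,0],
    [0,0,0],
    [0,0,0],
    [0,0,0],
    [0,0,0]
  ],
  "claw": [10,10,10,10,10,10,10,10,10,10]
}}

```text
time_s: 6.8
eef_pos: [0.3669, 0.2672, 0.2504]
ee_rot: [-3.141, -0.0, 0.135]
contact_force: [0.1, -0.8, -1.7]
opening: 0.0256
grasp_force: 39.3
```

```bash
python3 - <<'E'
from h import *
p,d=snap('scene'); cv2.imwrite('pics/s2.png',cv2.resize(p[150:300,150:350,::-1],(800,600)))
E
```

```text
(no output)
```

View pics/s2.png

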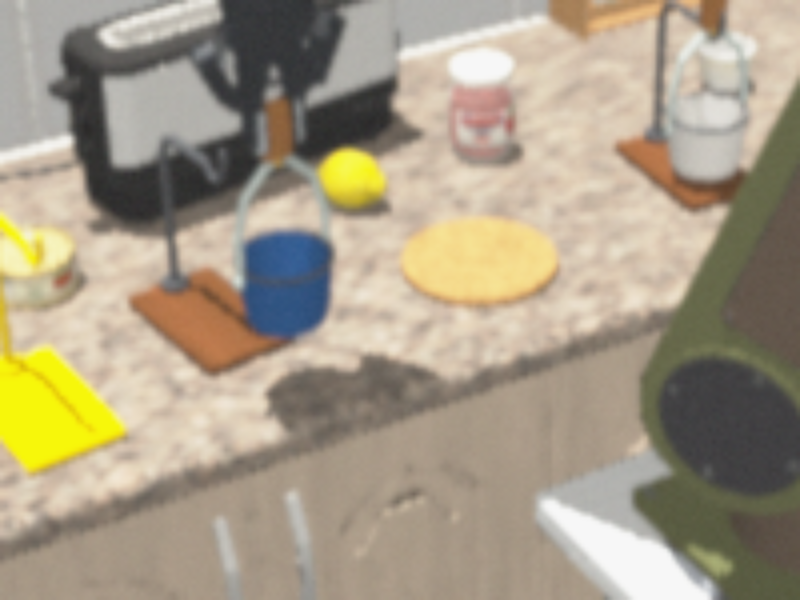

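The pail is clear of the hook and upright, and the empty hook is at about (215,170). The trivet is at (480,260).

>>> {"api": "jog_arm", "payload": {
  "offset": [
    [3,10,0],
    [6,25,0],
    [7,30,0],
    [7,31,0],
    [7,31,0],
    [7,31,0],
    [7,31,0],
    [7,30,0],
    [7,25,0],
    [4,10,0]
  ],
  "angular": [
    [0,0,0],
    [0,0,0],
    [0,0,0],
    [0,0,0],
    [0,0,0],
    [0,0,0],
    [0,0,0],
    [0,0,0],
    [0,0,0],
    [0,0,0]
  ],
  "claw": [10,10,10,10,10,10,10,10,10,10]
}}

```text
time_s: 7.85
eef_pos: [0.4638, 0.021, 0.2503]
ee_rot: [3.141, 0.0, 0.131]
contact_force: [-0.7, 0.0, -2.7]
opening: 0.0256
grasp_force: 40.1
```

>>> {"api": "jog_arm", "payload": {
  "offset": [
    [0,0,8],
    [0,0,12],
    [0,0,12],
    [0,0,10],
    [0,0,8],
    [0,0,5],
    [0,0,3],
    [0,0,0],
    [0,0,0]
  ],
  "angular": [
    [0,0,0],
    [0,0,0],
    [0,0,0],
    [0,0,0],
    [0,0,0],
    [0,0,0],
    [0,0,0],
    [0,0,0],
    [0,0,0]
  ],
  "claw": [10,10,10,10,10,10,10,10,10]
}}

```text
time_s: 8.75
eef_pos: [0.4633, 0.0238, 0.1928]
ee_rot: [3.141, -0.001, 0.135]
contact_force: [-0.8, 0.3, -2.8]
opening: 0.0257
grasp_force: 40.2
```

>>> {"api": "jog_arm", "payload": {
  "offset": [
    [0,0,2],
    [0,0,2],
    [0,0,2],
    [0,0,1],
    [0,0,1],
    [0,0,0],
    [0,0,0]
  ],
  "angular": [
    [0,0,0],
    [0,0,0],
    [0,0,0],
    [0,0,0],
    [0,0,0],
    [0,0,0],
    [0,0,0]
  ],
  "claw": [10,10,10,10,10,10,10]
}}

```text
time_s: 9.45
eef_pos: [0.463, 0.0238, 0.1843]
ee_rot: [-3.142, 0.0, 0.135]
contact_force: [-0.3, -0.6, -2.4]
opening: 0.0252
grasp_force: 40.2
```

>>> {"api": "jog_arm", "payload": {
  "offset": [
    [0,0,1],
    [0,0,1],
    [0,0,0],
    [0,0,0]
  ],
  "angular": [
    [0,0,0],
    [0,0,0],
    [0,0,0],
    [0,0,0]
  ],
  "claw": [10,10,10,10]
}}

```text
time_s: 9.85
eef_pos: [0.4629, 0.0238, 0.1823]
ee_rot: [-3.142, 0.0, 0.135]
contact_force: [0.7, -0.2, -2.4]
opening: 0.0256
grasp_force: 40.2
```

>>> {"api": "jog_arm", "payload": {
  "offset": [
    [0,0,1],
    [0,0,1],
    [0,0,0],
    [0,0,0]
  ],
  "angular": [
    [0,0,0],
    [0,0,0],
    [0,0,0],
    [0,0,0]
  ],
  "claw": [10,10,10,10]
}}

```text
time_s: 10.25
eef_pos: [0.4636, 0.0237, 0.1818]
ee_rot: [3.141, -0.002, 0.135]
contact_force: [-1.5, -0.1, 5.5]
opening: 0.0253
grasp_force: 40.9
```

The pail is down: the force changed sign, from -2.4 to +5.5 N. Next I'll ease up slightly, release and rise.

>>> {"api": "jog_arm", "payload": {
  "offset": [
    [0,0,-0.5],
    [0,0,0],
    [0,0,0],
    [0,0,0],
    [0,0,0],
    [0,0,0],
    [0,0,0],
    [0,0,0],
    [0,0,0],
    [0,0,0]
  ],
  "angular": [
    [0,0,0],
    [0,0,0],
    [0,0,0],
    [0,0,0],
    [0,0,0],
    [0,0,0],
    [0,0,0],
    [0,0,0],
    [0,0,0],
    [0,0,0]
  ],
  "claw": [10,26,28,32,38,45,55,65,75,75]
}}

```text
time_s: 11.25
eef_pos: [0.463, 0.0238, 0.1808]
ee_rot: [3.142, -0.0, 0.135]
contact_force: [-0.2, 0.3, -0.4]
opening: 0.0752
grasp_force: 0.0
```

>>> {"api": "jog_arm", "payload": {
  "offset": [
    [0,0,-5],
    [0,0,-15],
    [0,0,-25],
    [0,0,-30],
    [0,0,-30],
    [0,0,-30],
    [0,0,-15],
    [0,0,0],
    [0,0,0],
    [0,0,0]
  ],
  "angular": [
    [0,0,0],
    [0,0,0],
    [0,0,0],
    [0,0,0],
    [0,0,0],
    [0,0,0],
    [0,0,0],
    [0,0,0],
    [0,0,0],
    [0,0,0]
  ],
  "claw": [75,75,75,75,75,75,75,75,75,75]
}}

```text
time_s: 12.25
eef_pos: [0.4622, 0.0238, 0.3287]
ee_rot: [-3.141, 0.003, 0.135]
contact_force: [0.7, -0.8, 0.3]
opening: 0.0754
grasp_force: 0.0
```

```bash
python3 - <<'E'
from h import *
p,d=snap('scene'); p2,d2=snap('wrist')
o=np.hstack([cv2.resize(p[150:300,200:350],(400,400)),cv2.resize(p2[:288,112:400],(400,400))])
cv2.imwrite('pics/s3.png',o[:,:,::-1]); print(telemetry.read_state()['eef_pos'])
E
```

```text
[0.46231288 0.02380562 0.32883778]
```

View pics/s3.png

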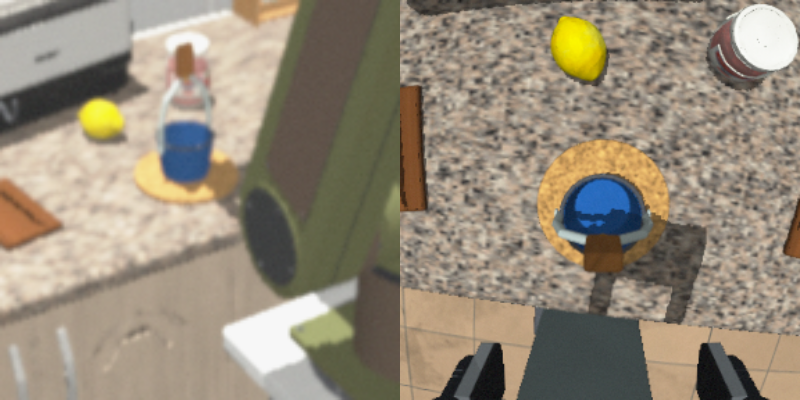

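The blue pail stands upright in the middle of the trivet, at (187,165) in the left half and (603,215) in the right. The gripper is clear, so I'll hand in the job.

```bash
python3 -c "
from plant import job
print(job.close_job())"
```

```text
the job is handed in; nothing more can be done
None
```

I took the blue pail off its hook, set it upright in the middle of the cork trivet and released it, then handed the job in at about 12 s of the 40 s; no verdict came back.

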